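Hold a bevelled offcut in the marking jig

ROBOT

A 7-joint arm with a two-finger parallel gripper is mounted at the origin on a cart in front of the work surface, level with it; the furniture and walls round the work are solid. World frame = base frame: x ahead of the robot, y to its left, z up, the work surface at z = 0. Lengths are in m, angles in rad, forces in N, time in s.
With the tool pointing down it reaches from about 0.4 to 0.85 m from the base axis. Payload 4.5 kg.
Tool frame: the origin (TCP) lies on the centre line of the jaws, within the pads' length; the fingertips stand 25 mm ahead of it and the grasp point (between the pads) lies 6 mm ahead of it; z points along the fingers, y is the line along which they close (so a half turn about z gives the same grasp; the last joint's range is limited). The gripper opens to 85 mm and grips with 20 to 120 N. Pads are 22 mm wide; open, the fingers measure 114 mm over their backs; the gripper's body (76 mm by 85 mm) begins 54 mm behind the grasp point. The pads swing forward as they close: fully open they stand 13 mm farther back than shut.
Start: joints at [1.258, 0.689, -0.195, 1.565, 0.157, 0.902, -0.215], TCP at [0.212, -0.588, 0.233] pointing down, gripper open.
Joint ranges: [-3.01, 3.01], [-0.46, 2.08], [-1.47, 1.51], [0.13, 2.56], [-1, 4.14], [0.04, 2.09], [-2.66, 2.66]. Speed limits (rad/s): [2.57, 2.57, 3.14, 3.14, 3.14, 3.14, 3.14].

INTERFACE

Orientations are given as a unit quaternion [x, y, z, w].
In Python, from workcell import manip gives the robot as it stands. The module is installed in compiled form; this text tells all that it offers.
- The arm moves only by the shell command python3 -m crank 'ROWS'. ROWS is JSON, a list of rows, each an object of numbers: "wx", "wy", "wz": the turn, a rotation vector about the tool's x, y, z in units of 6 degrees (1.0 is 6 degrees); "tx", "ty", "tz": the shift along the tool's x, y, z in units of 25 mm (1.0 is 25 mm); "fingers": the gripper command: -1 is fully open, 1 is shut, values between are in proportion. In form: [{"wx": .., "wy": .., "wz": .., "tx": .., "ty": .., "tz": .., "fingers": ..}, ...]. A call has 1 to 12 rows; each row is the pose to reach, as a shift and turn from the pose commanded when the call began, along the tool's axes at that moment; what a row does not reach only later rows make up. A row lasts 1/12 s, in which the tool goes at most 41.7 mm and 7.16 degrees, less where a joint would pass 70% of its speed; a pose out of reach is approached as far as the arm can. A call with a gripper value outside its range is refused whole. The fingers move at their own pace and stop on an object; the grip force is fixed at half the most. Time passes only in rows, so rows that repeat a pose let the fingers close. It gives the time, the measured TCP pose, the force, the opening and the grip force at its end, in the units of the state.
- manip.get_obs(): the state, without advancing time (a new reading comes with each control period).
- manip.capture(name): name is "side" or "top"; returns the picture (480x640x3 uint8, red, green, blue); there is no depth.
- manip.camera_model(name): a dict with "fx", "fy", "cx", "cy" (pixels), "R" (3x3) and "t" (3): a world point X has camera coordinates R X + t. Camera axes: x right, y down, z forward; pixel columns grow to the right and rows downward; lengths in m; the calibration is good to about 2 mm. A picture is of the moment at which its call begins. camera_model takes no time and is no camera call.
- manip.hand_in(): hands the job in; it is judged then, once.
The state is a dict: "clock": time; "joints": joint angles; "qvel": joint speeds; "tau": joint torques, N m; "eef_pos": TCP position; "eef_rot": TCP orientation; "force": force on the tool from outside, world axes, zero at the start; "torque": the same for the moment, N m; "width": finger opening in m; "grasp_force": force on a finger pad.
Only numpy, scipy, OpenCV 4.12 (cv2) and the standard library are available. Lean on these libraries where they do the work, as an engineer would, in place of code of your own. Each camera call takes 0.05 s, during which the arm holds its last target. There are 200 camera calls.

TASK

Put the wooden offcut with the bevelled edge into the marking jig, flat on the bed with its unbevelled long side against the fence and its end up to the stop block. Then press it diagonally, towards the fence and down onto the bed at once, and finish while still holding it pressed firmly there, ready for marking; leave the square offcut and the other loose things alone.

Things in the scene. Friction and masses are not known exactly. Their poses are not given: they have to be found in the camera images.
- bevel_offcut: pale wooden offcut, 50 mm (its x) by 90 mm (its y) by 36 mm high, about 0.13 kg, loose on the bench. Its origin is the centre of its underside, z up. The long top edge on its -x side is cut off by a 45 degree bevel, 14 mm by 14 mm, so the -x side is upright only up to 22 mm; all other sides are plain and upright. It starts with the bevel roughly facing the robot, left or right of the middle of the bench; the square offcut lies on the other side
- bevel_middle (a point): middle of the bevel face of that offcut: 18 mm to -x of its origin and 29 mm up, with the offcut's axes; the face looks to -x and up at 45 degrees, so that a push square to it drives the offcut into the fence and onto the bed at once. Friction on the bed takes up much of the sideways push: a firm push here is 15 to 20 N in all, directed at least as much towards the fence as down
- offcut_corner (a point): bottom corner of the bevelled offcut at its +x +y end (25 mm, 45 mm, 0 from its origin), with the offcut's axes; it belongs at jig_corner
- jig: marking jig screwed to the bench, 130 mm (its x, from -80 mm to +50 mm) by 180 mm (its y, from -90 mm to +90 mm); origin at bench height. It carries bed, fence and stop block on two runners. Its x points away from the robot towards the fence, its y along the fence towards the stop block, z up
- jig_corner (a point): the inner corner where fence, stop block and bed meet, on the top of the bed (30 mm, 62 mm, 22 mm from the jig's origin), with the jig's axes
- bed: flat aluminium bed plate of the jig, its top 22 mm above the bench, reaching from the fence 110 mm towards the robot (jig x from -80 mm to +30 mm) and 180 mm along y; it does not move
- fence: steel fence on the far edge of the bed, 180 mm long, 20 mm thick, 30 mm high above the bed; its upright inner face is at jig x = 30 mm; origin at the foot of the middle of that face. It does not move
- stop_block: steel stop block at the left end of the bed, 22 mm thick, 26 mm high above the bed, reaching 60 mm from the fence towards the robot; its inner face is at jig y = 62 mm; origin at the foot of the middle of that face. It does not move
- square_offcut: pale wooden offcut of the same size, 50 x 90 x 36 mm, with no bevel, loose; not to be used. Origin at the centre of its underside
- tape_measure: black tape measure, 67 x 80 x 37 mm, loose on the bench before the jig; to be left alone. Origin at the centre of its underside
- marker: thin white marker with red cap, 14 x 122 x 13 mm, loose on the bench left of the jig; to be left alone. Origin at the centre of its underside
- steel_rule: steel rule, 22 x 180 x 10 mm, loose on the bench right of the jig; to be left alone. Origin at the centre of its underside
Not all that is in view belongs to the job. What is shaped like the bevel_offcut but yellow is not meant.

How it is judged:
By the outcome, as a careful person would: the job done as asked, in the order asked, and still so for the second after the job is handed in, while the arm keeps its last pose, push and grip.
It also fails if it takes over 64 s, if anything falls off the work surface, if the arm or the gripper's body presses on something with over 40 N, if the wrist force passes 120 N, or if a joint passes its speed limit or range.

## Working session

There is one attempt and no reset: what is moved stays moved. The work goes in short steps, Python scripts to look and compute and a shell command to move; the robot and the scene stay as the last step left them, time stands still between calls to the robot, and variables do not carry over. Pictures are saved under pics/ and viewed, at most 10 in all, crops included, and the job is handed in when it is done.

```bash
mkdir -p pics
python3 - <<'E'
from workcell import manip
import cv2
for n in("top","side"):
    cv2.imwrite(f"pics/{n}0.png",manip.capture(n)[:,:,::-1])
    m=manip.camera_model(n);print(n,{k:(v if not hasattr(v,'tolist') else v.tolist()) for k,v in m.items()})
o=manip.get_obs();print(o['clock'],o['eef_pos'],o['eef_rot'],o['width'],o['force'])
E
```

```text
top {'fx': 616.8446789117783, 'fy': 616.8446789117783, 'cx': 321.99118643049434, 'cy': 238.8278156691684, 'R': [[-0.012474699306005763, -0.9999221874756107, -2.951634609389532e-05], [-0.997480162520239, 0.012446295157231332, -0.06984565208698758], [0.06984058458963649, -0.0008418615379183264, -0.9975578098603253]], 't': [0.0510126314649612, 0.5754571129850523, 1.523783285812496]}
side {'fx': 454.57451793721077, 'fy': 454.57451793721077, 'cx': 313.59428800859206, 'cy': 236.56809225468135, 'R': [[-0.8532818964451383, -0.5214072740065694, -0.006667819135712866], [-0.21808283545975599, 0.36844880420657555, -0.9037064543072478], [0.4736558688297034, -0.7696622202575514, -0.42810067114102474]], 't': [0.48706910712212653, 0.14343278262010098, 0.6332899175599394]}
0.1 [ 0.21219759 -0.58726037  0.23203347] [ 9.84998199e-01  1.72562547e-01 -2.05145525e-04 -8.20235537e-04] 0.08545621906176781 [ 0.83492837 -0.24514673 -0.66031203]
```

View pics/top0.png

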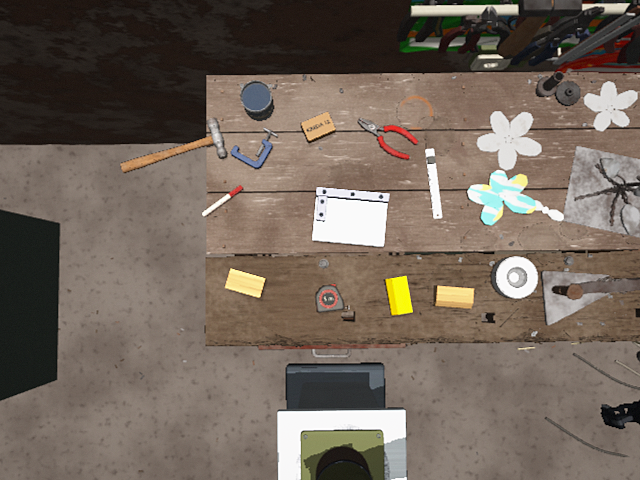

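View pics/side0.png

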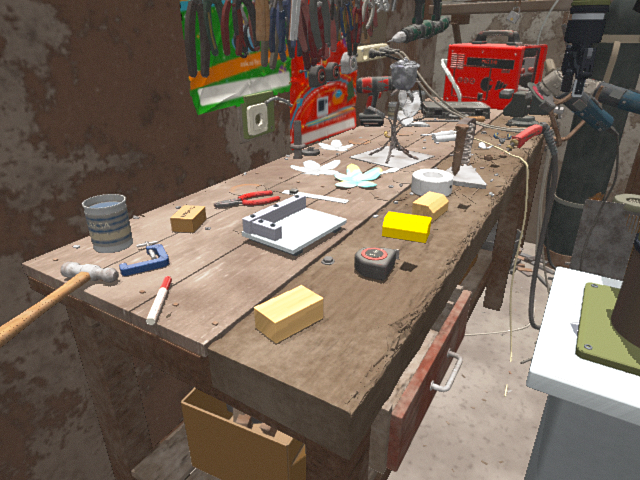

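Run:
```python
import cv2,numpy as np
a=cv2.imread("pics/top0.png");s=cv2.imread("pics/side0.png")
def c(i,x,y,w,h,k): return cv2.resize(i[y:y+h,x:x+w],None,fx=k,fy=k,interpolation=cv2.INTER_CUBIC)
A=c(a,425,275,60,40,6.6667);A2=c(a,215,262,60,40,6.6667)   # 400x267
B=c(a,305,180,90,75,4.4444)  #400x333
C=c(s,405,185,60,50,6.6667) #400x333
o=np.zeros((600,800,3),np.uint8)
o[:267,:400]=A[:267,:400];o[:267,400:]=A2[:267,:400];o[267:600,:400]=B[:333,:400];o[267:600,400:]=C[:333,:400]
cv2.imwrite("pics/crop1.png",o)
```

```text
(no output)
```

View pics/crop1.png

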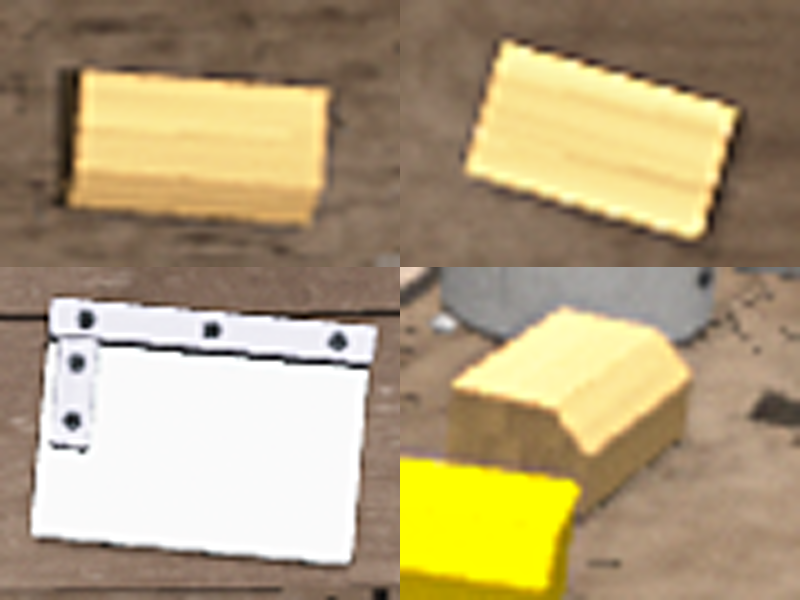

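```bash
cat > h.py <<'E'
from workcell import manip
import numpy as np
from scipy.optimize import least_squares
from scipy.spatial.transform import Rotation as Ro
def proj(n,X):
    m=manip.camera_model(n);c=np.asarray(X)@np.array(m['R']).T+m['t']
    return np.c_[m['fx']*c[:,0]/c[:,2]+m['cx'],m['fy']*c[:,1]/c[:,2]+m['cy']]
def W(p,P):
    P=np.atleast_2d(P);c,s=np.cos(p[2]),np.sin(p[2])
    return np.c_[p[0]+c*P[:,0]-s*P[:,1],p[1]+s*P[:,0]+c*P[:,1],P[:,2]]
def fit(n,P,uv,p0):
    r=least_squares(lambda p:(proj(n,W(p,P))-uv).ravel(),p0,loss='soft_l1');return r.x,r.fun.reshape(-1,2) if 0 else (proj(n,W(r.x,P))-uv).round(1).tolist()
def rows(pos,yaw,tilt=0.):
    """tool x along world yaw (deg), tool z down then tipped 'tilt' deg about tool x"""
    o=manip.get_obs();R0=Ro.from_quat(o['eef_rot'])
    R1=Ro.from_euler('z',yaw,degrees=True)*Ro.from_euler('x',180,degrees=True)*Ro.from_euler('x',tilt,degrees=True)
    w=(R0.inv()*R1).as_rotvec(degrees=True)/6;t=R0.inv().apply(np.array(pos)-o['eef_pos'])/.025
    print('w',w.round(2),'t',t.round(2))
def st():
    o=manip.get_obs();print('t %.2f'%o['clock'],'pos',np.round(o['eef_pos'],4),'w %.4f'%o['width'],'g %.1f'%o['grasp_force'],'F',np.round(o['force'],1),
     'eul',(Ro.from_euler('x',180,degrees=True)*Ro.from_quat(o['eef_rot']).inv()).inv().as_euler('zyx',degrees=True).round(1))
E
python3 - <<'E'
from h import *
k=6.66667
uv=np.array([[83,70],[330,88],[68,207],[310,225]])/k+[425,275]-.43
p,r=fit('top',[[.025,.045,.036],[.025,-.045,.036],[-.025,.045,.022],[-.025,-.045,.022]],uv,[.29,-.25,0]);print('off',p,np.degrees(p[2]),r)
k=4.44444
uv=(np.array([[52,299],[376,326],[372,364],[97,343],[86,448],[33,535],[352,565]])-[0,267])/k+[305,180]-.4
q,r=fit('top',np.array([[50,90,52],[50,-90,52],[30,-90,52],[30,62,52],[-30,62,48],[-80,90,22],[-80,-90,22]])/1e3,uv,[.45,0,0]);print('jig',q,np.degrees(q[2]),r)
print('side pred offcut', proj('side',W(p,[[.025,.045,.036],[.025,-.045,.036],[-.025,.045,.022],[-.025,-.045,.022],[-.011,.045,.036]])).round(1).tolist())
print('side pred jig', proj('side',W(q,np.array([[50,90,52],[50,-90,52],[-80,90,22],[-80,-90,22]])/1e3)).round(1).tolist())
c=W(p,[[0,0,.12]])[0];rows(c,90+np.degrees(p[2]));rows(c,-90+np.degrees(p[2]))
st()
E
```

```text
off [ 0.42786445 -0.28124642 -0.08815936] -5.051159203941127 [[0.2, 0.2], [-0.4, 0.3], [0.1, -0.2], [0.0, -0.2]]
jig [ 0.64341572 -0.02797914 -0.0984821 ] -5.6426088931996805 [[-0.2, 0.2], [-0.3, 0.4], [-0.0, -0.1], [0.3, -0.7], [0.7, 0.0], [-0.3, 0.4], [-0.2, -0.2]]
side pred offcut [[412.5, 202.3], [429.0, 191.3], [433.0, 213.1], [448.6, 201.1], [427.6, 205.8]]
side pred jig [[241.9, 218.5], [298.9, 193.3], [293.1, 249.7], [346.6, 218.8]]
w [-1.000e-02 -1.000e-02 -1.085e+01] t [12.27 -8.57  4.49]
w [-1.000e-02  2.000e-02  1.915e+01] t [12.27 -8.57  4.49]
t 0.10 pos [ 0.2122 -0.5873  0.232 ] w 0.0855 g 0.0 F [ 0.8 -0.2 -0.7] eul [19.9  0.   0.1]
```

```bash
python3 -m crank '[{"wz":-10.85,"tx":12.27,"ty":-8.57,"tz":4.5,"fingers":-1},{"wz":-10.85,"tx":12.27,"ty":-8.57,"tz":4.5,"fingers":-1},{"wz":-10.85,"tx":12.27,"ty":-8.57,"tz":4.5,"fingers":-1},{"wz":-10.85,"tx":12.27,"ty":-8.57,"tz":4.5,"fingers":-1},{"wz":-10.85,"tx":12.27,"ty":-8.57,"tz":4.5,"fingers":-1},{"wz":-10.85,"tx":12.27,"ty":-8.57,"tz":4.5,"fingers":-1},{"wz":-10.85,"tx":12.27,"ty":-8.57,"tz":4.5,"fingers":-1},{"wz":-10.85,"tx":12.27,"ty":-8.57,"tz":4.5,"fingers":-1},{"wz":-10.85,"tx":12.27,"ty":-8.57,"tz":4.5,"fingers":-1},{"wz":-10.85,"tx":12.27,"ty":-8.57,"tz":4.5,"fingers":-1},{"wz":-10.85,"tx":12.27,"ty":-8.57,"tz":4.5,"fingers":-1},{"wz":-10.85,"tx":12.27,"ty":-8.57,"tz":4.5,"fingers":-1}]'
python3 - <<'E'
from h import *
st();rows([.4279,-.2812,.03],84.95)
E
```

```text
t 0.10 pos [ 0.2122 -0.5873  0.232 ] w 0.0855 g 0.0 F [ 0.8 -0.2 -0.7] eul [19.9  0.   0.1]
w [-1.000e-02 -1.000e-02 -1.085e+01] t [12.28 -8.57  8.09]$[0]: bad value
```

```bash
python3 -m crank '[{"wx":0,"wy":0,"wz":-10.85,"tx":12.27,"ty":-8.57,"tz":4.5,"fingers":-1},{"wx":0,"wy":0,"wz":-10.85,"tx":12.27,"ty":-8.57,"tz":4.5,"fingers":-1},{"wx":0,"wy":0,"wz":-10.85,"tx":12.27,"ty":-8.57,"tz":4.5,"fingers":-1},{"wx":0,"wy":0,"wz":-10.85,"tx":12.27,"ty":-8.57,"tz":4.5,"fingers":-1},{"wx":0,"wy":0,"wz":-10.85,"tx":12.27,"ty":-8.57,"tz":4.5,"fingers":-1},{"wx":0,"wy":0,"wz":-10.85,"tx":12.27,"ty":-8.57,"tz":4.5,"fingers":-1},{"wx":0,"wy":0,"wz":-10.85,"tx":12.27,"ty":-8.57,"tz":4.5,"fingers":-1},{"wx":0,"wy":0,"wz":-10.85,"tx":12.27,"ty":-8.57,"tz":4.5,"fingers":-1},{"wx":0,"wy":0,"wz":-10.85,"tx":12.27,"ty":-8.57,"tz":4.5,"fingers":-1},{"wx":0,"wy":0,"wz":-10.85,"tx":12.27,"ty":-8.57,"tz":4.5,"fingers":-1},{"wx":0,"wy":0,"wz":-10.85,"tx":12.27,"ty":-8.57,"tz":4.5,"fingers":-1},{"wx":0,"wy":0,"wz":-10.85,"tx":12.27,"ty":-8.57,"tz":4.5,"fingers":-1}]'
python3 - <<'E'
from h import *
st();rows([.4279,-.2812,.03],84.95)
E
```

```text
clock: 1.1
eef_pos: [0.4283, -0.2812, 0.1199]
eef_rot: [0.737, 0.676, -0.0, -0.001]
force: [0.3, -1.5, -0.3]
width: 0.0849
grasp_force: 0.0
t 1.10 pos [ 0.4283 -0.2812  0.1199] w 0.0849 g 0.0 F [ 0.3 -1.5 -0.3] eul [85.1  0.1  0. ]
w [-0.01 -0.    0.02] t [-0.   -0.01  3.59]
```

```bash
python3 -m crank '[{"wx":0,"wy":0,"wz":0,"tx":0,"ty":0,"tz":1.5,"fingers":-1},{"wx":0,"wy":0,"wz":0,"tx":0,"ty":0,"tz":2.8,"fingers":-1},{"wx":0,"wy":0,"wz":0,"tx":0,"ty":0,"tz":3.5,"fingers":-1},{"wx":0,"wy":0,"wz":0,"tx":0,"ty":0,"tz":3.72,"fingers":-1},{"wx":0,"wy":0,"wz":0,"tx":0,"ty":0,"tz":3.72,"fingers":-0.2},{"wx":0,"wy":0,"wz":0,"tx":0,"ty":0,"tz":3.72,"fingers":1},{"wx":0,"wy":0,"wz":0,"tx":0,"ty":0,"tz":3.72,"fingers":1},{"wx":0,"wy":0,"wz":0,"tx":0,"ty":0,"tz":3.72,"fingers":1},{"wx":0,"wy":0,"wz":0,"tx":0,"ty":0,"tz":3.72,"fingers":1},{"wx":0,"wy":0,"wz":0,"tx":0,"ty":0,"tz":3.72,"fingers":1},{"wx":0,"wy":0,"wz":0,"tx":0,"ty":0,"tz":3.72,"fingers":1},{"wx":0,"wy":0,"wz":0,"tx":0,"ty":0,"tz":3.72,"fingers":1}]'
python3 - <<'E'
from h import *
st()
E
```

```text
clock: 2.1
eef_pos: [0.4294, -0.2831, 0.0307]
eef_rot: [0.738, 0.675, 0.0, 0.002]
force: [-1.3, 1.7, 23.2]
width: 0.0382
grasp_force: 58.2
t 2.10 pos [ 0.4294 -0.2831  0.0307] w 0.0382 g 58.2 F [-1.3  1.7 23.2] eul [85.  -0.2 -0.2]
```

Run:
```python
from h import *
import cv2
s=manip.capture('side');cv2.imwrite('pics/s1.png',cv2.resize(s[130:280,340:540,::-1],None,fx=4,fy=4,interpolation=cv2.INTER_CUBIC))
```

```text
(no output)
```

View pics/s1.png

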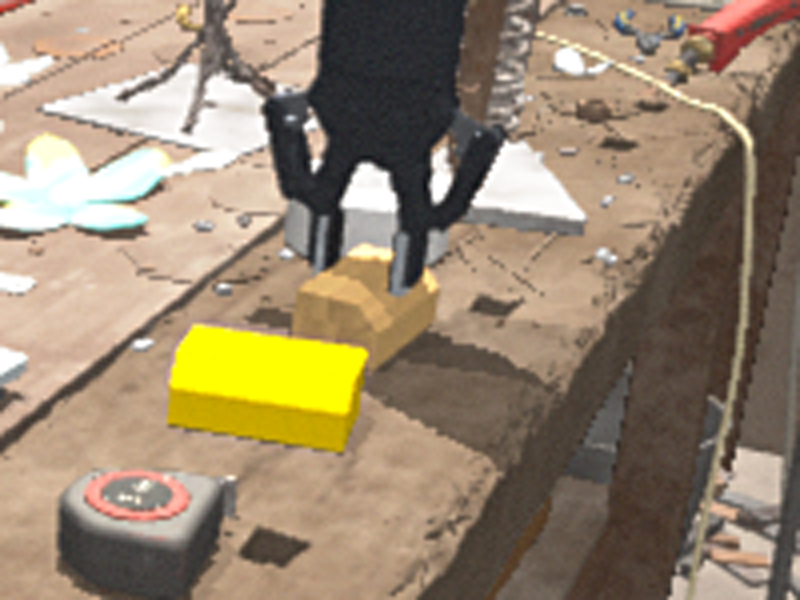

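```bash
python3 -m crank '[{"wx":0,"wy":0,"wz":0,"tx":0,"ty":0,"tz":0,"fingers":-1},{"wx":0,"wy":0,"wz":0,"tx":0,"ty":0,"tz":0,"fingers":-1},{"wx":0,"wy":0,"wz":0,"tx":0,"ty":0,"tz":0,"fingers":-1},{"wx":0,"wy":0,"wz":0,"tx":0,"ty":0,"tz":0,"fingers":-1},{"wx":0,"wy":0,"wz":0,"tx":0,"ty":0,"tz":0,"fingers":-0.5},{"wx":0,"wy":0,"wz":0,"tx":0,"ty":0,"tz":0,"fingers":-0.5},{"wx":0,"wy":0,"wz":0,"tx":0,"ty":0,"tz":0,"fingers":-0.5},{"wx":0,"wy":0,"wz":0,"tx":0,"ty":0,"tz":0,"fingers":-0.5}]'
python3 - <<'E'
from h import *
import cv2
st();rows([.4279,-.2812,.02],84.95)
s=manip.capture('side');t=manip.capture('top')
o=np.zeros((600,800,3),np.uint8)
o[:400,:]=cv2.resize(s[165:225,370:490,::-1],(800,400),interpolation=cv2.INTER_CUBIC)
o[400:,:300]=cv2.resize(t[275:315,425:485,::-1],(300,200),interpolation=cv2.INTER_CUBIC)
cv2.imwrite('pics/s2.png',o)
E
```

```text
clock: 2.82
eef_pos: [0.4281, -0.282, 0.0272]
eef_rot: [0.737, 0.675, -0.0, -0.0]
force: [0.3, 0.1, -0.4]
width: 0.0643
grasp_force: 0.0
t 2.82 pos [ 0.4281 -0.282   0.0272] w 0.0643 g 0.0 F [ 0.3  0.1 -0.4] eul [85.  0.  0.]
w [-0. -0.  0.] t [ 0.03 -0.01  0.29]
```

View pics/s2.png

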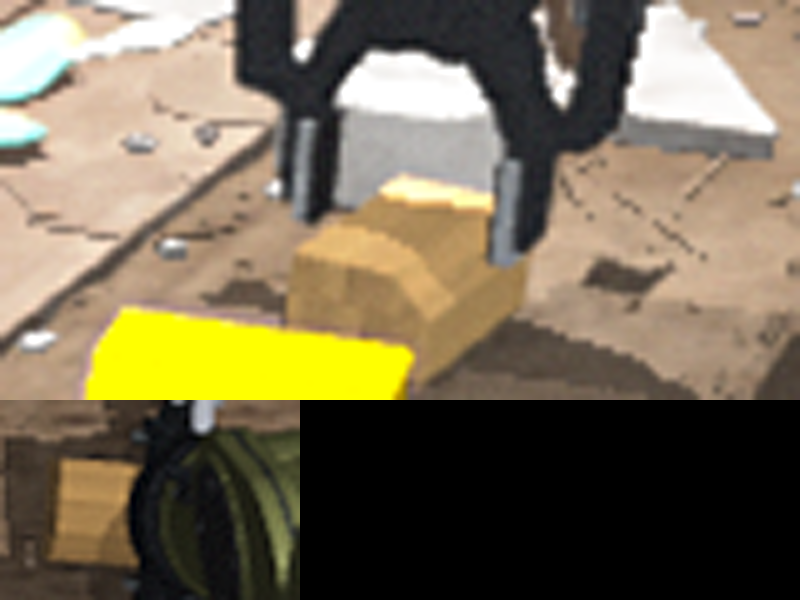

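```bash
python3 -m crank '[{"wx":0,"wy":0,"wz":0,"tx":0,"ty":0,"tz":0.2,"fingers":-0.5},{"wx":0,"wy":0,"wz":0,"tx":0,"ty":0,"tz":0.4,"fingers":-0.5},{"wx":0,"wy":0,"wz":0,"tx":0,"ty":0,"tz":0.4,"fingers":-0.5}]'; python3 -m crank '[{"wx":0,"wy":0,"wz":0,"tx":0,"ty":0,"tz":0.1,"fingers":-0.5},{"wx":0,"wy":0,"wz":0,"tx":0,"ty":0,"tz":0.1,"fingers":-0.5}]'
python3 - <<'E'
from h import *
import cv2
s=manip.capture('side');cv2.imwrite('pics/s3.png',cv2.resize(s[165:225,370:490,::-1],(800,400),interpolation=cv2.INTER_CUBIC))
E
```

```text
clock: 3.17
eef_pos: [0.4277, -0.2818, 0.0163]
eef_rot: [0.737, 0.675, -0.0, -0.001]
force: [-0.7, 1.0, -0.8]
width: 0.064
grasp_force: 0.0
clock: 3.33
eef_pos: [0.4279, -0.2819, 0.0143]
eef_rot: [0.737, 0.675, -0.0, -0.0]
force: [-1.2, -0.1, 0.6]
width: 0.0639
grasp_force: 0.0
```

View pics/s3.png

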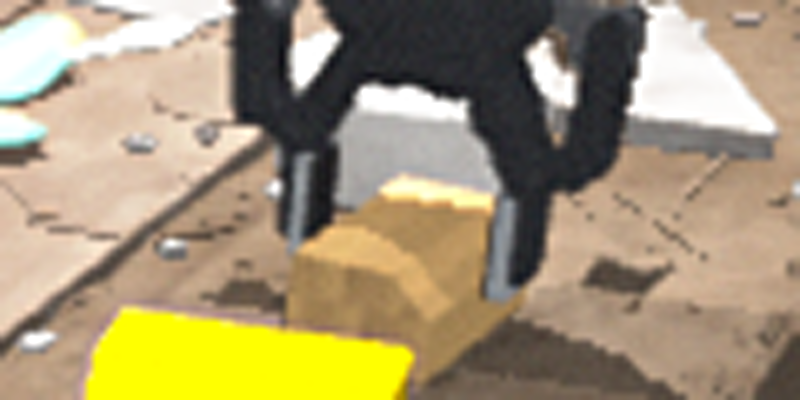

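```bash
python3 -m crank '[{"wx":0,"wy":0,"wz":0,"tx":0,"ty":0,"tz":0.12,"fingers":-0.5},{"wx":0,"wy":0,"wz":0,"tx":0,"ty":0,"tz":0.22,"fingers":-0.5},{"wx":0,"wy":0,"wz":0,"tx":0,"ty":0,"tz":0.22,"fingers":-0.5}]'; python3 -m crank '[{"wx":0,"wy":0,"wz":0,"tx":0,"ty":0,"tz":0,"fingers":1},{"wx":0,"wy":0,"wz":0,"tx":0,"ty":0,"tz":0,"fingers":1},{"wx":0,"wy":0,"wz":0,"tx":0,"ty":0,"tz":0,"fingers":1},{"wx":0,"wy":0,"wz":0,"tx":0,"ty":0,"tz":0,"fingers":1},{"wx":0,"wy":0,"wz":0,"tx":0,"ty":0,"tz":0,"fingers":1},{"wx":0,"wy":0,"wz":0,"tx":0,"ty":0,"tz":0,"fingers":1}]'
```

```text
clock: 3.63
eef_pos: [0.428, -0.2819, 0.0089]
eef_rot: [0.737, 0.675, -0.0, -0.0]
force: [0.1, -0.1, -0.2]
width: 0.0646
grasp_force: 0.0
clock: 4.13
eef_pos: [0.428, -0.2821, 0.0096]
eef_rot: [0.737, 0.675, -0.0, 0.0]
force: [-1.4, -0.1, 5.6]
width: 0.049
grasp_force: 63.0
```

```bash
cat >> h.py <<'E'
JIG=np.array([0.64341572,-0.02797914,-0.0984821])
def J(x,y,z): return W(JIG,[[x/1e3,y/1e3,z/1e3]])[0]
YJ=90+np.degrees(JIG[2])
def inj():
    o=manip.get_obs();d=np.array(o['eef_pos'])-[JIG[0],JIG[1],0];r=Ro.from_euler('z',-JIG[2])
    print('jig mm',(r.apply(d)*1e3).round(1),'F',r.apply(o['force']).round(1))
E
python3 -m crank '[{"wx":0,"wy":0,"wz":0,"tx":0,"ty":0,"tz":-1.5,"fingers":1},{"wx":0,"wy":0,"wz":0,"tx":0,"ty":0,"tz":-3,"fingers":1},{"wx":0,"wy":0,"wz":0,"tx":0,"ty":0,"tz":-4.4,"fingers":1},{"wx":0,"wy":0,"wz":0,"tx":0,"ty":0,"tz":-4.4,"fingers":1},{"wx":0,"wy":0,"wz":0,"tx":0,"ty":0,"tz":-4.4,"fingers":1}]'
python3 - <<'E'
from h import *
st();rows(J(-23,8,118),YJ)
E
```

```text
clock: 4.55
eef_pos: [0.4293, -0.2829, 0.1209]
eef_rot: [0.738, 0.675, 0.001, 0.002]
force: [0.0, 0.1, -0.6]
width: 0.0483
grasp_force: 63.3
t 4.55 pos [ 0.4293 -0.2829  0.1209] w 0.0483 g 63.3 F [ 0.   0.1 -0.6] eul [84.9 -0.2 -0.1]
w [0.04 0.01 0.09] t [11.24  6.71  0.13]
```

```bash
python3 -m crank '[{"wx":0,"wy":0,"wz":0.1,"tx":1.1,"ty":0.67,"tz":0.1,"fingers":1},{"wx":0,"wy":0,"wz":0.1,"tx":2.2,"ty":1.34,"tz":0.1,"fingers":1},{"wx":0,"wy":0,"wz":0.1,"tx":3.4,"ty":2,"tz":0.1,"fingers":1},{"wx":0,"wy":0,"wz":0.1,"tx":4.6,"ty":2.7,"tz":0.1,"fingers":1},{"wx":0,"wy":0,"wz":0.1,"tx":5.8,"ty":3.4,"tz":0.1,"fingers":1},{"wx":0,"wy":0,"wz":0.1,"tx":7,"ty":4.1,"tz":0.1,"fingers":1},{"wx":0,"wy":0,"wz":0.1,"tx":8.2,"ty":4.8,"tz":0.1,"fingers":1},{"wx":0,"wy":0,"wz":0.1,"tx":9.4,"ty":5.6,"tz":0.1,"fingers":1},{"wx":0,"wy":0,"wz":0.1,"tx":10.4,"ty":6.2,"tz":0.1,"fingers":1},{"wx":0,"wy":0,"wz":0.1,"tx":11.24,"ty":6.7,"tz":0.1,"fingers":1},{"wx":0,"wy":0,"wz":0.1,"tx":11.24,"ty":6.7,"tz":0.1,"fingers":1},{"wx":0,"wy":0,"wz":0.1,"tx":11.24,"ty":6.7,"tz":0.1,"fingers":1}]'
python3 - <<'E'
from h import *
import cv2
st();inj();rows(J(-23,8,36),YJ)
s=manip.capture('side');t=manip.capture('top')
o=np.zeros((600,800,3),np.uint8)
o[:,:400]=cv2.resize(s[130:280,240:340,::-1],(400,600),interpolation=cv2.INTER_CUBIC)
o[:400,400:]=cv2.resize(t[170:270,300:400,::-1],(400,400),interpolation=cv2.INTER_CUBIC)
cv2.imwrite('pics/s4.png',o)
E
```

```text
clock: 5.55
eef_pos: [0.6191, -0.0146, 0.1148]
eef_rot: [0.74, 0.673, -0.001, -0.001]
force: [-1.1, -1.4, -1.6]
width: 0.0488
grasp_force: 63.3
t 5.55 pos [ 0.6191 -0.0146  0.1148] w 0.0488 g 63.3 F [-1.1 -1.4 -1.6] eul [84.6  0.1  0. ]
jig mm [-25.5  10.9 114.8] F [-1.  -1.5 -1.6]
w [-0.02 -0.    0.04] t [-0.12  0.11  3.15]
```

View pics/s4.png

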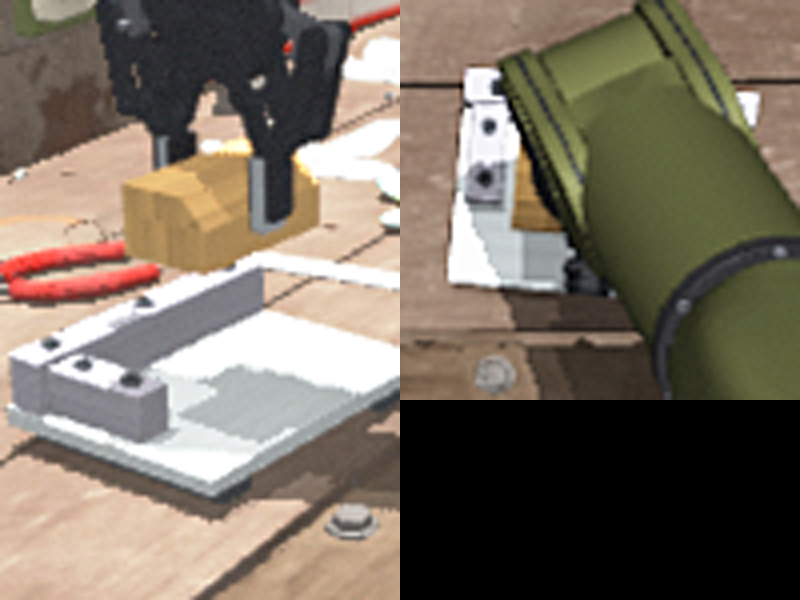

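```bash
python3 -m crank '[{"wx":0,"wy":0,"wz":0,"tx":-0.1,"ty":0.1,"tz":1,"fingers":1},{"wx":0,"wy":0,"wz":0,"tx":-0.1,"ty":0.1,"tz":2,"fingers":1},{"wx":0,"wy":0,"wz":0,"tx":-0.1,"ty":0.1,"tz":2.8,"fingers":1},{"wx":0,"wy":0,"wz":0,"tx":-0.1,"ty":0.1,"tz":3.15,"fingers":1},{"wx":0,"wy":0,"wz":0,"tx":-0.1,"ty":0.1,"tz":3.15,"fingers":1},{"wx":0,"wy":0,"wz":0,"tx":-0.1,"ty":0.1,"tz":3.15,"fingers":1}]'
python3 - <<'E'
from h import *
inj()
b=W([.6191,-.0146,JIG[2]],[[.025,.045,.1412],[-.025,.045,.1272],[-.025,.045,.1052]])
print(proj('side',b).round(1).tolist(),'seen (270.7,176.2) and bottom-near ~(291,197)')
E
```

```text
clock: 6.15
eef_pos: [0.6215, -0.0205, 0.038]
eef_rot: [0.741, 0.671, -0.001, -0.0]
force: [-0.0, 0.4, -0.7]
width: 0.0486
grasp_force: 63.2
jig mm [-22.6   5.3  38. ] F [-0.   0.4 -0.7]
[[270.4, 175.5], [291.0, 187.7], [291.3, 198.9]] seen (270.7,176.2) and bottom-near ~(291,197)
```

```bash
python3 -m crank '[{"wx":0,"wy":0,"wz":0,"tx":0.1,"ty":0,"tz":0.2,"fingers":1},{"wx":0,"wy":0,"wz":0,"tx":0.25,"ty":0,"tz":0.2,"fingers":1},{"wx":0,"wy":0,"wz":0,"tx":0.38,"ty":0,"tz":0.2,"fingers":1},{"wx":0,"wy":0,"wz":0,"tx":0.45,"ty":0,"tz":0.2,"fingers":1},{"wx":0,"wy":0,"wz":0,"tx":0.5,"ty":0,"tz":0.2,"fingers":1},{"wx":0,"wy":0,"wz":0,"tx":0.5,"ty":0,"tz":0.2,"fingers":1}]'; python3 -c "
from h import *
inj();rows(J(-22.5,17,31.5),YJ)"
```

```text
clock: 6.65
eef_pos: [0.6232, -0.0099, 0.0338]
eef_rot: [0.742, 0.671, -0.001, 0.002]
force: [-1.3, -5.4, 1.7]
width: 0.0487
grasp_force: 63.4
jig mm [-21.9  16.   33.8] F [-0.7 -5.5  1.7]
w [ 0.    0.04 -0.02] t [ 0.04 -0.02  0.09]
```

```bash
python3 -m crank '[{"wx":0,"wy":0,"wz":0,"tx":0,"ty":0,"tz":0.06,"fingers":1},{"wx":0,"wy":0,"wz":0,"tx":0,"ty":0,"tz":0.1,"fingers":1},{"wx":0,"wy":0,"wz":0,"tx":0,"ty":0,"tz":0.1,"fingers":1}]'; python3 -c "
from h import *
inj()"
python3 -m crank '[{"wx":0,"wy":0,"wz":0,"tx":0,"ty":0,"tz":0,"fingers":-0.4},{"wx":0,"wy":0,"wz":0,"tx":0,"ty":0,"tz":0,"fingers":-0.4},{"wx":0,"wy":0,"wz":0,"tx":0,"ty":0,"tz":0,"fingers":-0.4},{"wx":0,"wy":0,"wz":0,"tx":0,"ty":0,"tz":0,"fingers":-0.4}]';python3 -c "
from h import *
inj()"
```

```text
clock: 6.9
eef_pos: [0.6233, -0.0099, 0.0317]
eef_rot: [0.742, 0.671, -0.001, 0.002]
force: [-1.2, -5.8, 3.6]
width: 0.0489
grasp_force: 64.2
jig mm [-21.8  16.   31.7] F [-0.6 -5.9  3.6]
clock: 7.23
eef_pos: [0.6234, -0.006, 0.0308]
eef_rot: [0.741, 0.672, 0.001, -0.0]
force: [0.5, -0.4, 0.1]
width: 0.0598
grasp_force: 0.0
jig mm [-22.1  19.9  30.8] F [ 0.5 -0.3  0.1]
```

```bash
python3 -m crank '[{"wx":0,"wy":0,"wz":0,"tx":0,"ty":0,"tz":-1,"fingers":-0.4},{"wx":0,"wy":0,"wz":0,"tx":0,"ty":0,"tz":-2.5,"fingers":-0.4},{"wx":0,"wy":0,"wz":0,"tx":-0.12,"ty":-0.9,"tz":-3,"fingers":1},{"wx":0,"wy":0,"wz":0,"tx":-0.12,"ty":-1.84,"tz":-3,"fingers":1},{"wx":0,"wy":0,"wz":0,"tx":-0.12,"ty":-1.84,"tz":-3,"fingers":1},{"wx":0,"wy":0,"wz":0,"tx":-0.12,"ty":-1.84,"tz":-3,"fingers":1},{"wx":0,"wy":0,"wz":0,"tx":-0.12,"ty":-1.84,"tz":-3,"fingers":1},{"wx":0,"wy":0,"wz":0,"tx":-0.12,"ty":-1.84,"tz":-2.2,"fingers":1},{"wx":0,"wy":0,"wz":0,"tx":-0.12,"ty":-1.84,"tz":-1.4,"fingers":1},{"wx":0,"wy":0,"wz":0,"tx":-0.12,"ty":-1.84,"tz":-0.97,"fingers":1},{"wx":0,"wy":0,"wz":0,"tx":-0.12,"ty":-1.84,"tz":-0.97,"fingers":1}]'; python3 -c "
from h import *
inj();st()"
```

```text
clock: 8.15
eef_pos: [0.576, -0.0055, 0.0522]
eef_rot: [0.741, 0.672, -0.002, -0.001]
force: [-1.2, -0.2, 0.2]
width: -0.0001
grasp_force: 0.0
jig mm [-69.3  15.7  52.2] F [-1.1 -0.3  0.2]
t 8.15 pos [ 0.576  -0.0055  0.0522] w -0.0001 g 0.0 F [-1.2 -0.2  0.2] eul [84.4  0.2 -0. ]
```

```bash
python3 -m crank '[{"wx":0,"wy":0,"wz":0,"tx":0,"ty":0.2,"tz":0,"fingers":1},{"wx":0,"wy":0,"wz":0,"tx":0,"ty":0.4,"tz":0,"fingers":1},{"wx":0,"wy":0,"wz":0,"tx":0,"ty":0.6,"tz":0,"fingers":1},{"wx":0,"wy":0,"wz":0,"tx":0,"ty":0.8,"tz":0,"fingers":1},{"wx":0,"wy":0,"wz":0,"tx":0,"ty":1,"tz":0,"fingers":1},{"wx":0,"wy":0,"wz":0,"tx":0,"ty":1.15,"tz":0,"fingers":1},{"wx":0,"wy":0,"wz":0,"tx":0,"ty":1.3,"tz":0,"fingers":1},{"wx":0,"wy":0,"wz":0,"tx":0,"ty":1.3,"tz":0,"fingers":1}]'; python3 -c "
from h import *
inj();st()"
```

```text
clock: 8.82
eef_pos: [0.6097, -0.0088, 0.0553]
eef_rot: [0.741, 0.671, -0.0, 0.0]
force: [-2.5, 0.6, 4.7]
width: -0.0001
grasp_force: 2.2
jig mm [-35.4  15.7  55.3] F [-2.5  0.4  4.7]
t 8.82 pos [ 0.6097 -0.0088  0.0553] w -0.0001 g 2.2 F [-2.5  0.6  4.7] eul [84.4 -0.  -0. ]
```

```bash
python3 -m crank '[{"wx":0,"wy":0,"wz":0,"tx":0,"ty":0.1,"tz":0,"fingers":1},{"wx":0,"wy":0,"wz":0,"tx":0,"ty":0.2,"tz":0,"fingers":1},{"wx":0,"wy":0,"wz":0,"tx":0,"ty":0.2,"tz":0,"fingers":1}]'; python3 -c "
from h import *
inj()"; python3 -m crank '[{"wx":0,"wy":0,"wz":0,"tx":0,"ty":0.1,"tz":0,"fingers":1},{"wx":0,"wy":0,"wz":0,"tx":0,"ty":0.2,"tz":0,"fingers":1},{"wx":0,"wy":0,"wz":0,"tx":0,"ty":0.2,"tz":0,"fingers":1}]'; python3 -c "
from h import *
inj()"
```

```text
clock: 9.07
eef_pos: [0.6142, -0.0093, 0.0553]
eef_rot: [0.741, 0.672, -0.0, -0.0]
force: [-2.1, -1.0, 4.3]
width: -0.0003
grasp_force: 2.7
jig mm [-30.9  15.7  55.3] F [-2.  -1.2  4.3]
clock: 9.32
eef_pos: [0.6192, -0.0097, 0.0553]
eef_rot: [0.741, 0.672, -0.0, -0.0]
force: [-2.6, -0.1, 6.1]
width: -0.0002
grasp_force: 2.7
jig mm [-25.9  15.8  55.3] F [-2.6 -0.3  6.1]
```

Run:
```python
from h import *
import cv2
s=manip.capture('side');t=manip.capture('top')
o=np.zeros((600,800,3),np.uint8)
o[:480,:480]=cv2.resize(s[170:270,240:340,::-1],(480,480),interpolation=cv2.INTER_CUBIC)
o[:320,480:]=cv2.resize(t[170:270,300:400,::-1],(320,320),interpolation=cv2.INTER_CUBIC)
cv2.imwrite('pics/s5.png',o)
```

```text
(no output)
```

View pics/s5.png

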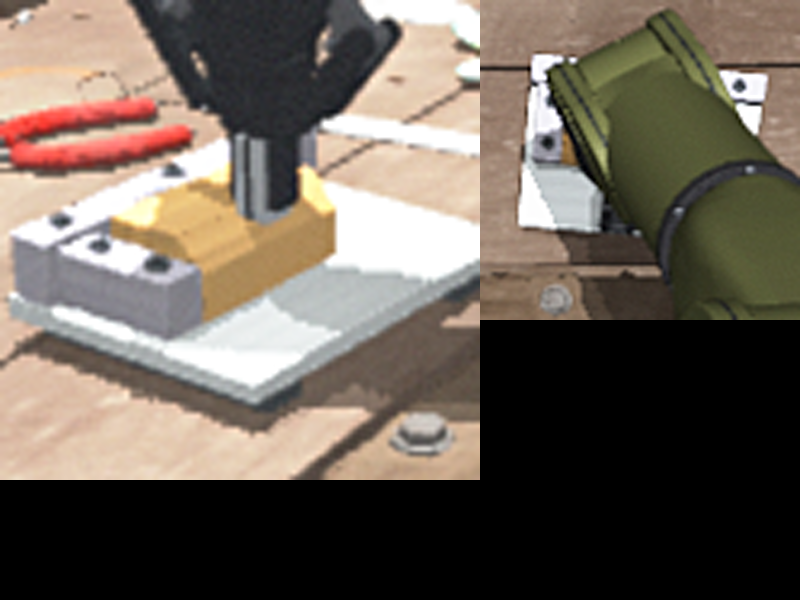

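Run:
```python
from h import *
for X in(-22,-10,0,5):print(X,proj('side',[J(X-25,-28.5,22),J(X-25,-28.5,44),J(X-11,-28.5,58)]).round(1).tolist())
print('tip line', [proj('side',[J(-25.9,15.7,z)]).round(1).tolist() for z in (44,50,55,60)])
```

```text
-22 [[317.0, 224.5], [317.0, 214.8], [311.5, 206.9]]
-10 [[312.4, 223.2], [312.4, 213.4], [306.9, 205.7]]
0 [[308.7, 222.0], [308.5, 212.4], [303.2, 204.6]]
5 [[306.8, 221.5], [306.7, 211.8], [301.3, 204.1]]
tip line [[[295.5, 219.2]], [[295.4, 216.4]], [[295.4, 214.1]], [[295.3, 211.8]]]
```

```bash
python3 -m crank '[{"wx":0,"wy":0,"wz":0,"tx":0,"ty":0,"tz":-0.5,"fingers":1},{"wx":0,"wy":0,"wz":0,"tx":0,"ty":-0.6,"tz":-0.5,"fingers":1},{"wx":0,"wy":0,"wz":0,"tx":0,"ty":-1.12,"tz":-0.5,"fingers":1},{"wx":0,"wy":0,"wz":0,"tx":0,"ty":-1.12,"tz":0.1,"fingers":1},{"wx":0,"wy":0,"wz":0,"tx":0,"ty":-1.12,"tz":0.5,"fingers":1},{"wx":0,"wy":0,"wz":0,"tx":0,"ty":-1.12,"tz":0.65,"fingers":1},{"wx":0,"wy":0,"wz":0,"tx":0,"ty":-1.12,"tz":0.65,"fingers":1}]'; python3 -c "
from h import *
inj()"
```

```text
clock: 10.0
eef_pos: [0.5914, -0.0071, 0.0378]
eef_rot: [0.741, 0.672, -0.0, -0.0]
force: [0.4, -0.3, -0.0]
width: -0.0001
grasp_force: 0.0
jig mm [-53.8  15.7  37.8] F [ 0.4 -0.3 -0. ]
```

```bash
python3 -m crank '[{"wx":0,"wy":0,"wz":0,"tx":0,"ty":0.2,"tz":0.08,"fingers":1},{"wx":0,"wy":0,"wz":0,"tx":0,"ty":0.4,"tz":0.08,"fingers":1},{"wx":0,"wy":0,"wz":0,"tx":0,"ty":0.6,"tz":0.08,"fingers":1},{"wx":0,"wy":0,"wz":0,"tx":0,"ty":0.7,"tz":0.08,"fingers":1},{"wx":0,"wy":0,"wz":0,"tx":0,"ty":0.8,"tz":0.08,"fingers":1}]'; python3 -c "
from h import *
inj()"
python3 -m crank '[{"wx":0,"wy":0,"wz":0,"tx":0,"ty":0.1,"tz":0,"fingers":1},{"wx":0,"wy":0,"wz":0,"tx":0,"ty":0.2,"tz":0,"fingers":1}]'; python3 -c "
from h import *
inj()"
```

```text
clock: 10.42
eef_pos: [0.6119, -0.0091, 0.0368]
eef_rot: [0.741, 0.671, 0.0, 0.0]
force: [-1.2, -0.7, 2.0]
width: 0.0
grasp_force: 1.2
jig mm [-33.3  15.7  36.8] F [-1.1 -0.8  2. ]
clock: 10.58
eef_pos: [0.6139, -0.0092, 0.0367]
eef_rot: [0.741, 0.672, -0.002, -0.002]
force: [-10.3, 1.6, 11.7]
width: 0.0
grasp_force: 7.0
jig mm [-31.2  15.8  36.7] F [-10.4   0.6  11.7]
```

Run:
```python
from h import *
import cv2
s=manip.capture('side');t=manip.capture('top')
o=np.zeros((600,800,3),np.uint8)
o[:,:600]=cv2.resize(s[180:260,250:330,::-1],(600,600),interpolation=cv2.INTER_CUBIC)
o[:200,600:]=cv2.resize(t[190:230,310:350,::-1],(200,200),interpolation=cv2.INTER_CUBIC)
cv2.imwrite('pics/s6.png',o)
inj()
for X in(0,2,5):print(X,(7.5*(proj('side',[J(X-25,-28.5,22),J(X-25,-28.5,44),J(X-11,-28.5,58),J(X-25,62,44)])-[250,180])).round(0).tolist())
```

```text
jig mm [-31.4  15.8  36.7] F [-5.8  0.5  8.1]
0 [[440.0, 315.0], [439.0, 243.0], [399.0, 185.0], [226.0, 350.0]]
2 [[434.0, 314.0], [433.0, 241.0], [393.0, 183.0], [220.0, 348.0]]
5 [[426.0, 311.0], [425.0, 239.0], [385.0, 181.0], [211.0, 345.0]]
```

View pics/s6.png

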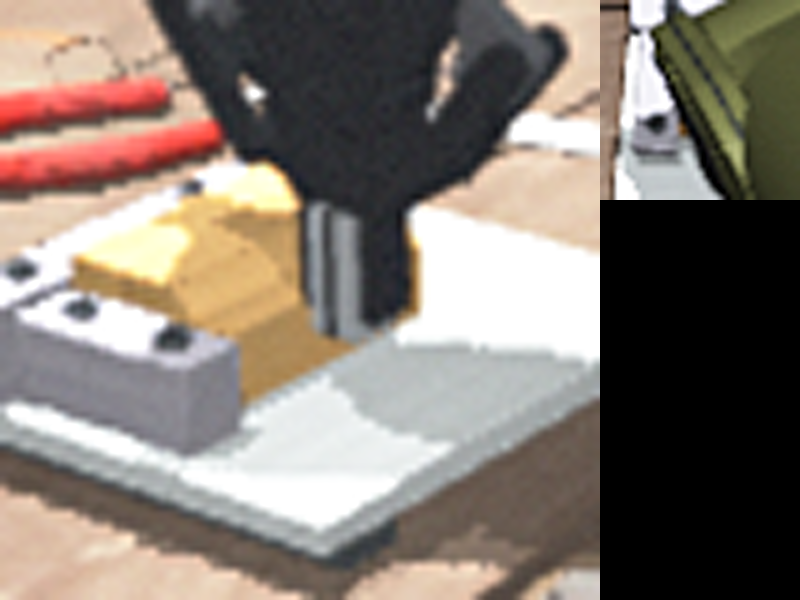

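```bash
python3 -m crank '[{"wx":0,"wy":0,"wz":0,"tx":0,"ty":-0.4,"tz":0,"fingers":1},{"wx":0,"wy":0,"wz":0,"tx":0,"ty":-0.6,"tz":-0.8,"fingers":1},{"wx":0,"wy":0,"wz":0,"tx":0,"ty":-0.6,"tz":-2,"fingers":1},{"wx":0,"wy":0,"wz":0,"tx":-0.5,"ty":-0.2,"tz":-2.6,"fingers":1},{"wx":0,"wy":0,"wz":0,"tx":-1.5,"ty":0.5,"tz":-2.6,"fingers":1},{"wx":0,"wy":0,"wz":0,"tx":-2.4,"ty":1.04,"tz":-2.6,"fingers":1},{"wx":0,"wy":0,"wz":0,"tx":-2.9,"ty":1.04,"tz":-2.6,"fingers":1},{"wx":0,"wy":0,"wz":0,"tx":-2.9,"ty":1.04,"tz":-2.6,"fingers":1}]'; python3 -c "
from h import *
inj();rows(J(-5,-57,44),YJ)"
```

```text
clock: 11.35
eef_pos: [0.635, -0.0898, 0.1013]
eef_rot: [0.743, 0.669, -0.001, 0.001]
force: [-0.8, -0.9, -1.5]
width: 0.0004
grasp_force: 0.0
jig mm [ -2.3 -62.3 101.3] F [-0.7 -1.  -1.5]
w [ 0.    0.04 -0.06] t [ 0.22 -0.11  2.29]
```

```bash
python3 -m crank '[{"wx":0,"wy":0,"wz":0,"tx":0,"ty":-0.1,"tz":1,"fingers":1},{"wx":0,"wy":0,"wz":0,"tx":0,"ty":-0.1,"tz":1.9,"fingers":1},{"wx":0,"wy":0,"wz":0,"tx":0,"ty":-0.1,"tz":2.3,"fingers":1},{"wx":0,"wy":0,"wz":0,"tx":0.2,"ty":-0.1,"tz":2.3,"fingers":1},{"wx":0,"wy":0,"wz":0,"tx":0.4,"ty":-0.1,"tz":2.3,"fingers":1},{"wx":0,"wy":0,"wz":0,"tx":0.55,"ty":-0.1,"tz":2.3,"fingers":1},{"wx":0,"wy":0,"wz":0,"tx":0.65,"ty":-0.1,"tz":2.3,"fingers":1}]'; python3 -c "
from h import *
inj()"
```

```text
clock: 11.93
eef_pos: [0.635, -0.0673, 0.0453]
eef_rot: [0.741, 0.672, 0.0, 0.001]
force: [-0.9, -4.1, -0.3]
width: -0.0002
grasp_force: 2.2
jig mm [ -4.5 -40.   45.3] F [-0.5 -4.2 -0.3]
```

```bash
python3 -m crank '[{"wx":0,"wy":0,"wz":0,"tx":0.1,"ty":0,"tz":0,"fingers":1},{"wx":0,"wy":0,"wz":0,"tx":0.2,"ty":0,"tz":0,"fingers":1},{"wx":0,"wy":0,"wz":0,"tx":0.2,"ty":0,"tz":0,"fingers":1}]'; python3 -c "
from h import *
inj()"
```

```text
clock: 12.18
eef_pos: [0.635, -0.0673, 0.0453]
eef_rot: [0.742, 0.671, -0.002, 0.003]
force: [-0.7, -7.0, 2.8]
width: -0.0002
grasp_force: 3.7
jig mm [ -4.5 -39.9  45.3] F [ 0.  -7.   2.8]
```

```bash
python3 -m crank '[{"wx":0,"wy":0,"wz":0,"tx":-0.6,"ty":0,"tz":0,"fingers":1},{"wx":0,"wy":0,"wz":0,"tx":-0.6,"ty":0,"tz":-1.5,"fingers":1},{"wx":0,"wy":0,"wz":0,"tx":-0.6,"ty":-0.5,"tz":-3,"fingers":1},{"wx":0,"wy":0,"wz":0,"tx":0,"ty":-1.2,"tz":-3.5,"fingers":1},{"wx":0,"wy":0,"wz":0,"tx":1,"ty":-2,"tz":-3.5,"fingers":1},{"wx":0,"wy":0,"wz":0,"tx":2,"ty":-2,"tz":-3.5,"fingers":1},{"wx":0,"wy":0,"wz":0,"tx":2.2,"ty":-2,"tz":-3.5,"fingers":1},{"wx":0,"wy":0,"wz":0,"tx":2.2,"ty":-2,"tz":-3.5,"fingers":1}]'; python3 -c "
from h import *
inj();rows(J(-53,16,91),YJ,-45)"
```

```text
clock: 12.85
eef_pos: [0.5912, 0.0007, 0.1328]
eef_rot: [0.739, 0.673, 0.002, -0.0]
force: [0.5, -0.1, 0.5]
width: -0.0
grasp_force: 0.0
jig mm [-54.8  23.4 132.8] F [ 0.5 -0.   0.5]
w [-7.48 -0.05  0.04] t [-0.3   0.07  1.67]
```

```bash
python3 -m crank '[{"wx":-1.1,"wy":0,"wz":0,"tx":-0.2,"ty":0.05,"tz":0,"fingers":1},{"wx":-2.2,"wy":0,"wz":0,"tx":-0.3,"ty":0.05,"tz":0.2,"fingers":1},{"wx":-3.3,"wy":0,"wz":0,"tx":-0.3,"ty":0.05,"tz":0.4,"fingers":1},{"wx":-4.4,"wy":0,"wz":0,"tx":-0.3,"ty":0.05,"tz":0.7,"fingers":1},{"wx":-5.5,"wy":0,"wz":0,"tx":-0.3,"ty":0.05,"tz":1,"fingers":1},{"wx":-6.6,"wy":0,"wz":0,"tx":-0.3,"ty":0.05,"tz":1.4,"fingers":1},{"wx":-7.5,"wy":0,"wz":0,"tx":-0.3,"ty":0.05,"tz":1.67,"fingers":1},{"wx":-7.5,"wy":0,"wz":0,"tx":-0.3,"ty":0.05,"tz":1.67,"fingers":1},{"wx":-7.5,"wy":0,"wz":0,"tx":-0.3,"ty":0.05,"tz":1.67,"fingers":1}]'; python3 -c "
from h import *
st();inj();print(manip.get_obs()['joints']);rows(J(-13,16.5,51),YJ,-45)"
```

```text
clock: 13.6
eef_pos: [0.5822, -0.0299, 0.0932]
eef_rot: [0.732, 0.657, 0.073, 0.165]
force: [0.2, -0.4, 0.3]
width: 0.0002
grasp_force: 0.0
t 13.60 pos [ 0.5822 -0.0299  0.0932] w 0.0002 g 0.0 F [ 0.2 -0.4  0.3] eul [ 82.4 -18.9  -8.9]
jig mm [-60.7  -7.9  93.2] F [ 0.2 -0.4  0.3]
[ 0.04652343  0.80476016 -0.29560798  2.13125056  1.80158878  0.41000252
 -1.99143801]
w [-4.2   1.05  0.34] t [1.21 1.24 2.11]
```

```bash
python3 -c "
from h import *
rows(J(-50,16.5,88),YJ,-45)"; python3 -m crank '[{"wx":-4.2,"wy":1.05,"wz":0.34,"tx":0.9,"ty":0,"tz":0.4,"fingers":1},{"wx":-4.2,"wy":1.05,"wz":0.34,"tx":0.9,"ty":0,"tz":0.4,"fingers":1},{"wx":-4.2,"wy":1.05,"wz":0.34,"tx":0.9,"ty":0,"tz":0.4,"fingers":1},{"wx":-4.2,"wy":1.05,"wz":0.34,"tx":0.9,"ty":0,"tz":0.4,"fingers":1},{"wx":-4.2,"wy":1.05,"wz":0.34,"tx":0.9,"ty":0,"tz":0.4,"fingers":1},{"wx":-4.2,"wy":1.05,"wz":0.34,"tx":0.9,"ty":0,"tz":0.4,"fingers":1},{"wx":-4.2,"wy":1.05,"wz":0.34,"tx":0.9,"ty":0,"tz":0.4,"fingers":1},{"wx":-4.2,"wy":1.05,"wz":0.34,"tx":0.9,"ty":0,"tz":0.4,"fingers":1}]'; python3 -c "
from h import *
st();inj();print(manip.get_obs()['joints']);rows(J(-50,16.5,88),YJ,-45)"
```

```text
w [-4.2   1.05  0.34] t [1.   0.35 0.23]
clock: 14.27
eef_pos: [0.5863, -0.0088, 0.0797]
eef_rot: [0.686, 0.621, 0.255, 0.281]
force: [-0.0, 0.3, -0.4]
width: -0.0001
grasp_force: 0.0
t 14.27 pos [ 0.5863 -0.0088  0.0797] w -0.0001 g 0.0 F [-0.   0.3 -0.4] eul [ 82.1 -44.3  -5.5]
jig mm [-58.7  13.5  79.7] F [-0.   0.3 -0.4]
[ 0.25386319  1.11733276 -0.72745021  2.47831628  2.54478799  1.33490625
 -2.62210606]
w [-0.07 -0.   -0.  ] t [0.12 0.48 0.01]
```

```bash
python3 -m crank '[{"wx":0,"wy":0,"wz":0,"tx":0.1,"ty":0.3,"tz":0.1,"fingers":1},{"wx":0,"wy":0,"wz":0,"tx":0.12,"ty":0.48,"tz":0.4,"fingers":1},{"wx":0,"wy":0,"wz":0,"tx":0.12,"ty":0.48,"tz":0.8,"fingers":1},{"wx":0,"wy":0,"wz":0,"tx":0.12,"ty":0.48,"tz":1,"fingers":1}]'; python3 -c "
from h import *
st();inj();print(manip.get_obs()['joints']);rows(J(-13,16.5,51),YJ,-45)"
```

```text
clock: 14.6
eef_pos: [0.6153, -0.0075, 0.0726]
eef_rot: [0.684, 0.621, 0.257, 0.283]
force: [-0.7, 0.1, 0.4]
width: -0.0004
grasp_force: 0.0
t 14.60 pos [ 0.6153 -0.0075  0.0726] w -0.0004 g 0.0 F [-0.7  0.1  0.4] eul [ 82.1 -44.7  -5.6]
jig mm [-30.   17.7  72.6] F [-0.7  0.   0.4]
[ 0.26389627  1.11793301 -0.71288485  2.39372729  2.55508201  1.26185359
 -2.57555726]
w [-0.01 -0.01  0.01] t [-0.05 -0.13  1.09]
```

```bash
python3 -m crank '[{"wx":0,"wy":0,"wz":0,"tx":-0.05,"ty":-0.1,"tz":0.2,"fingers":1},{"wx":0,"wy":0,"wz":0,"tx":-0.05,"ty":-0.13,"tz":0.4,"fingers":1},{"wx":0,"wy":0,"wz":0,"tx":-0.05,"ty":-0.13,"tz":0.5,"fingers":1},{"wx":0,"wy":0,"wz":0,"tx":-0.05,"ty":-0.13,"tz":0.5,"fingers":1}]'; python3 -c "
from h import *
inj()"; python3 -m crank '[{"wx":0,"wy":0,"wz":0,"tx":0,"ty":0,"tz":0.1,"fingers":1},{"wx":0,"wy":0,"wz":0,"tx":0,"ty":0,"tz":0.2,"fingers":1},{"wx":0,"wy":0,"wz":0,"tx":0,"ty":0,"tz":0.25,"fingers":1},{"wx":0,"wy":0,"wz":0,"tx":0,"ty":0,"tz":0.25,"fingers":1}]'; python3 -c "
from h import *
inj()"
```

```text
clock: 14.93
eef_pos: [0.6192, -0.0088, 0.0599]
eef_rot: [0.685, 0.622, 0.256, 0.281]
force: [0.2, 0.5, -0.3]
width: -0.0004
grasp_force: 0.0
jig mm [-26.   16.7  59.9] F [ 0.2  0.5 -0.3]
clock: 15.27
eef_pos: [0.6237, -0.0091, 0.056]
eef_rot: [0.685, 0.622, 0.256, 0.281]
force: [0.7, -0.6, 0.7]
width: -0.0001
grasp_force: 0.0
jig mm [-21.4  16.9  56. ] F [ 0.8 -0.5  0.7]
```

```bash
python3 -m crank '[{"wx":0,"wy":0,"wz":0,"tx":0,"ty":0.1,"tz":0,"fingers":1},{"wx":0,"wy":0,"wz":0,"tx":0,"ty":0.1,"tz":0.1,"fingers":1},{"wx":0,"wy":0,"wz":0,"tx":0,"ty":0.1,"tz":0.16,"fingers":1},{"wx":0,"wy":0,"wz":0,"tx":0,"ty":0.1,"tz":0.16,"fingers":1}]'; python3 -c "
from h import *
inj()"; python3 -m crank '[{"wx":0,"wy":0,"wz":0,"tx":0,"ty":0,"tz":0.08,"fingers":1},{"wx":0,"wy":0,"wz":0,"tx":0,"ty":0,"tz":0.16,"fingers":1},{"wx":0,"wy":0,"wz":0,"tx":0,"ty":0,"tz":0.16,"fingers":1}]'; python3 -c "
from h import *
inj()"
```

```text
clock: 15.6
eef_pos: [0.6285, -0.0096, 0.055]
eef_rot: [0.685, 0.622, 0.256, 0.282]
force: [-0.0, 0.4, 0.4]
width: -0.0
grasp_force: 0.0
jig mm [-16.7  16.8  55. ] F [-0.   0.4  0.4]
clock: 15.85
eef_pos: [0.6312, -0.0099, 0.052]
eef_rot: [0.685, 0.622, 0.256, 0.281]
force: [0.6, -0.4, -1.0]
width: 0.0001
grasp_force: 0.0
jig mm [-13.9  16.8  52. ] F [ 0.7 -0.3 -1. ]
```

```bash
python3 -m crank '[{"wx":0,"wy":0,"wz":0,"tx":0,"ty":0,"tz":0.08,"fingers":1},{"wx":0,"wy":0,"wz":0,"tx":0,"ty":0,"tz":0.16,"fingers":1},{"wx":0,"wy":0,"wz":0,"tx":0,"ty":0,"tz":0.16,"fingers":1}]'; python3 -c "
from h import *
inj()"; python3 -m crank '[{"wx":0,"wy":0,"wz":0,"tx":0,"ty":0,"tz":0.08,"fingers":1},{"wx":0,"wy":0,"wz":0,"tx":0,"ty":0,"tz":0.16,"fingers":1},{"wx":0,"wy":0,"wz":0,"tx":0,"ty":0,"tz":0.16,"fingers":1}]'; python3 -c "
from h import *
inj()"
```

```text
clock: 16.1
eef_pos: [0.6314, -0.0098, 0.0516]
eef_rot: [0.683, 0.623, 0.257, 0.281]
force: [-18.3, -1.1, 22.8]
width: -0.0
grasp_force: 14.6
jig mm [-13.7  16.9  51.6] F [-18.1  -2.9  22.8]
clock: 16.35
eef_pos: [0.6315, -0.0098, 0.0515]
eef_rot: [0.682, 0.625, 0.257, 0.281]
force: [-38.9, -3.2, 49.9]
width: -0.0002
grasp_force: 31.1
jig mm [-13.7  16.9  51.5] F [-38.4  -7.   49.9]
```

```bash
python3 -m crank '[{"wx":0,"wy":0,"wz":0,"tx":0,"ty":0,"tz":-0.2,"fingers":1},{"wx":0,"wy":0,"wz":0,"tx":0,"ty":0.04,"tz":-0.2,"fingers":1},{"wx":0,"wy":0,"wz":0,"tx":0,"ty":0.04,"tz":-0.2,"fingers":1}]'; python3 -c "
from h import *
inj()"
```

```text
clock: 16.6
eef_pos: [0.6317, -0.0095, 0.0519]
eef_rot: [0.684, 0.623, 0.256, 0.281]
force: [-15.2, 0.0, 16.9]
width: 0.0001
grasp_force: 11.3
jig mm [-13.5  17.2  51.9] F [-15.1  -1.5  16.9]
```

```bash
python3 -m crank '[{"wx":0,"wy":0,"wz":0,"tx":0,"ty":0.06,"tz":-0.02,"fingers":1},{"wx":0,"wy":0,"wz":0,"tx":0,"ty":0.06,"tz":-0.02,"fingers":1},{"wx":0,"wy":0,"wz":0,"tx":0,"ty":0.06,"tz":-0.02,"fingers":1}]'; python3 -c "
from h import *
inj()"
```

```text
clock: 16.85
eef_pos: [0.6318, -0.0096, 0.0521]
eef_rot: [0.684, 0.623, 0.255, 0.28]
force: [-13.1, 0.1, 11.3]
width: 0.0003
grasp_force: 8.6
jig mm [-13.4  17.2  52.1] F [-13.1  -1.1  11.3]
```

```bash
python3 -m crank '[{"wx":0,"wy":0,"wz":0,"tx":0,"ty":0.02,"tz":0,"fingers":1},{"wx":0,"wy":0,"wz":0,"tx":0,"ty":0.02,"tz":0,"fingers":1},{"wx":0,"wy":0,"wz":0,"tx":0,"ty":0.02,"tz":0,"fingers":1},{"wx":0,"wy":0,"wz":0,"tx":0,"ty":0.02,"tz":0,"fingers":1},{"wx":0,"wy":0,"wz":0,"tx":0,"ty":0.02,"tz":0,"fingers":1},{"wx":0,"wy":0,"wz":0,"tx":0,"ty":0.02,"tz":0,"fingers":1}]'
python3 - <<'E'
from h import *
import cv2
inj()
s=manip.capture('side');t=manip.capture('top')
o=np.zeros((600,800,3),np.uint8)
o[:,:600]=cv2.resize(s[180:260,250:330,::-1],(600,600),interpolation=cv2.INTER_CUBIC)
o[:200,600:]=cv2.resize(t[180:230,305:355,::-1],(200,200),interpolation=cv2.INTER_CUBIC)
cv2.imwrite('pics/s7.png',o);inj()
for y in(-28.5,-29.5):print((7.5*(proj('side',[J(-20,y,22),J(-20,y,44),J(-6,y,58),J(-6,y+90,58)])-[250,180])).round(0).tolist())
E
```

```text
clock: 17.35
eef_pos: [0.6317, -0.0096, 0.052]
eef_rot: [0.684, 0.624, 0.255, 0.279]
force: [-12.6, -1.2, 11.7]
width: 0.0003
grasp_force: 8.4
jig mm [-13.4  17.2  52. ] F [-12.5  -2.5  11.7]
jig mm [-13.4  17.2  52.1] F [-12.7  -0.8  10.5]
[[426.0, 311.0], [425.0, 239.0], [385.0, 181.0], [169.0, 283.0]]
[[428.0, 310.0], [427.0, 238.0], [387.0, 180.0], [172.0, 281.0]]
```

View pics/s7.png

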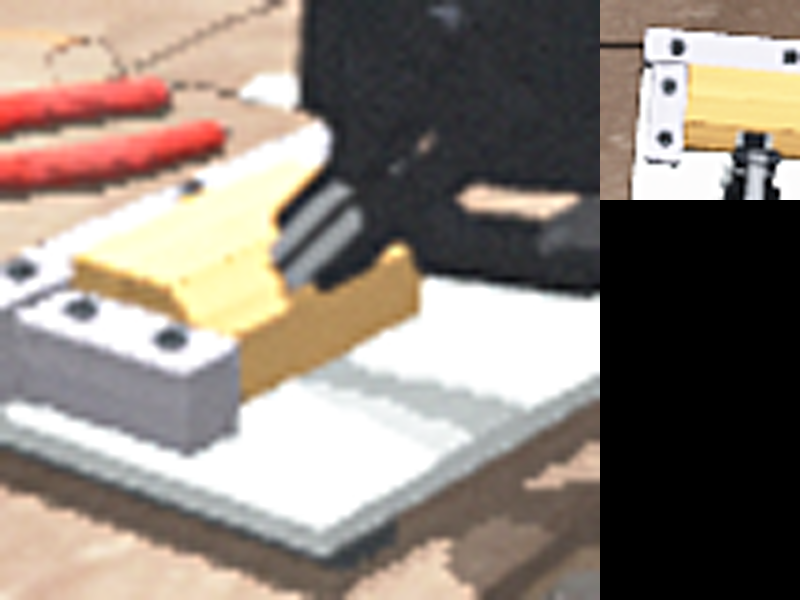

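```bash
python3 -m crank '[{"wx":0,"wy":0,"wz":0,"tx":0,"ty":0.01,"tz":0.01,"fingers":1},{"wx":0,"wy":0,"wz":0,"tx":0,"ty":0.01,"tz":0.01,"fingers":1},{"wx":0,"wy":0,"wz":0,"tx":0,"ty":0.01,"tz":0.01,"fingers":1},{"wx":0,"wy":0,"wz":0,"tx":0,"ty":0.01,"tz":0.01,"fingers":1}]' >/dev/null; python3 -c "
from h import *
inj();print(manip.hand_in())"
```

```text
jig mm [-13.4  17.2  52. ] F [-14.7  -1.3  11.8]
the job is handed in; nothing more can be done
None
```

The bevelled offcut is seated in the jig against fence and stop, handed in while pressed on its bevel with about 19 N, 15 N towards the fence and 12 N down; two earlier slips (a first grasp that slid up onto the bevel, and about 63 N on it for a moment during the press) were corrected.

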